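Pin the filter pot and unscrew its cap

ROBOT

A 6-joint arm with a two-finger parallel gripper is mounted at the origin on the work surface. World frame = base frame: x ahead of the robot, y to its left, z up, the work surface at z = 0. Lengths are in m, angles in rad, forces in N, time in s.
With the tool pointing down it reaches from about 0.325 to 0.85 m from the base axis. Payload 4.4 kg.
Tool frame: the origin (TCP) lies at the very end of the fingers, on their centre line; the grasp point (between the pads) lies manip.grip_point_offset behind it (manip.grip_point_offset is the distance from the TCP to the grasp point, in m); z points along the fingers, y is the direction in which the jaws open and shut (so a half turn about z gives the same grasp; the last joint's range is limited). The gripper opens to 94 mm and grips with 3 to 60 N. Pads are 16 mm wide; open, the fingers measure 119 mm over their backs; the gripper's body (75 mm by 177 mm) begins 78 mm behind the grasp point.
Start: joints at [-1.321, 0.207, 1.542, -0, 1.393, -0.15], TCP at [0.224, -0.53, 0.174] pointing down, gripper open.
Joint ranges: [-2.73, 2.73], [-0.86, 2.22], [0.23, 2.46], [-1.11, 4.25], [0.08, 2.63], [-2.82, 2.82]. Speed limits (rad/s): [2.79, 2.79, 3.14, 3.14, 3.14, 3.14].

INTERFACE

Orientations are given as a unit quaternion [x, y, z, w].
In Python, from rig import monitor, cams, finish_job, manip gives the robot as it stands.
- The arm moves only by the tool carry_out, never from a script. Its argument "increments" is a list that holds one entry, the list of rows, each a list of 7 numbers: the shift along the tool's x, y, z in mm, then the turn, a rotation vector about the tool's x, y, z in degrees, then the closure in counts, from 0 (fully open) to 255 (shut). In form: [[[x, y, z, rx, ry, rz, claw], ...]]. A call has 1 to 10 rows; each row is the pose to reach, as a shift and turn from the pose measured when the call began, along the tool's axes at that moment; what a row does not reach only later rows make up. A row lasts 1/10 s, in which the tool goes at most 50 mm and 8.59 degrees, less where a joint would pass 70% of its speed; a pose out of reach is approached as far as the arm can. A call with a gripper value outside its range is refused whole. The fingers move at their own pace and stop on an object; "squeeze" is the grip in N (left out, the last holds). Time passes only in rows, so rows that repeat a pose let the fingers close. It gives the time, the measured TCP pose, the force and the opening at its end, in the units of the state.
- monitor.get_obs(): the state, without advancing time (a new reading comes with each control period).
- cams.grab_frame(name): name is "scene" or "top" or "wrist"; returns a dict with "color" (480x640x3 uint8, blue, green, red), "vertical_fov" (degrees; the focal length in pixels is half the picture's height over the tangent of half this angle, whatever the lens; pixels are square), "cx", "cy" (the principal point, pixels), "R" (3x3) and "t" (3): a world point X has camera coordinates R X + t; the wrist camera has in their place "tool_from_camera" (4x4, takes a point from camera to tool coordinates, whose origin is the TCP and whose axes are the flange's). Camera axes: x right, y down, z forward; pixel columns grow to the right and rows downward; lengths in m; the calibration is good to about 2 mm. The wrist camera is an equidistant fisheye: a pixel r from the principal point sees the ray r / f radians off the axis. A picture is of the moment at which its call begins: read the wrist's pose just before it. There is no depth.
- finish_job(): hands the job in, once; it reports no verdict.
The state is a dict: "t": time; "joints": joint angles; "joint_velocities": joint speeds; "joint_torque": joint torques, N m; "tool_pos": TCP position; "tcp_rot": TCP orientation; "wrist_force": force on the tool from outside, world axes, zero at the start; "ft_torque": the same for the moment, N m; "opening": opening from 0.0 (shut) to 1.0 (fully open).
Only numpy, scipy, OpenCV 4.12 (cv2) and the standard library are available. Lean on these libraries where they do the work, as an engineer would, in place of code of your own. Each camera call takes 0.05 s, during which the arm holds its last target. There are 200 camera calls.

TASK

The small water filter pot on the swivelling display stand has to be opened to show its cartridge. First stop the pot from swivelling: take the collared lock pin out of the tool block and push it fully home through either hole in the pot's flange into the stand. Then unscrew the tight brass cap anticlockwise, stop turning when its lugs come free of the threads, lift it straight up and finish while still holding it level in the gripper just above the open neck, clear of it, with the pin left in and the other things left where they are.

Things in the scene. Friction and masses are not known exactly. Their poses are not given: they have to be found in the camera images.
- stand: the stand's base: a dark steel plate 160 x 170, 20 thick, fixed to the table. Origin at the centre of its underside, z up; the pot swivels about its vertical centre line. Two pin holes of diameter 10.5, 16 deep, at y = +58 and -58 in its own frame (x = 0)
- pot (a joint): swivel of the pot on the stand (rad, anticlockwise from above, 0 at the start, where the flange holes are exactly over the base holes). It turns very easily (about 0.04 N m) until pinned; a pin leaves about 0.05 rad of play. The pot's foot is a flat rectangular steel flange 80 (x) x 150 (y), 12 thick, its top 32.5 above the table
- pot_mouth (a point): centre of the rim of the steel pot's neck, on the swivel axis, 128.5 above the table; the pot's axes: z up, flange holes along y, two pipe stubs with brass nuts along x (82 out from the axis, tops 81 above the table). Pot body of radius 34 up to 92.5 above the table, shoulder narrowing to radius 24 at 102.5, neck of radius 20 (24 over the threads)
- flange_hole0 (a point): centre of the mouth of one flange hole (diameter 10.5, slightly chamfered, through the flange and on into the base hole below), on the flange's top face 32.5 above the table, 58 from the axis on the pot's +y side
- flange_hole1 (a point): the same for the other flange hole, on the pot's -y side
- base_hole0 (a point): centre of the mouth of the base hole under flange_hole0, 20 above the table, 16 deep; axes of the stand
- base_hole1 (a point): centre of the mouth of the base hole under flange_hole1, 20 above the table, 16 deep; axes of the stand
- cap: the ribbed brass screw cap on the neck: diameter 57, 24 high, about 0.25 kg. Origin at the centre of its underside (111.5 above the table when screwed down, top 135.5). Three inner lugs under short thread starts hold it tight (up to 0.8 N m: grip hard). Turn it anticlockwise, at one height, about 75 degrees (free after 57, next stops at 95); then lift. Its skirt clears the rim 17 higher
- rack: the tool block: wood, 170 x 55, 40 high, fixed to the table; three upright holes of diameter 10.5, 32 deep, at x = -55, 0 and +55 in its own frame (y = 0), holding pin, hex key and screwdriver in any order. Origin at the centre of its underside
- pin: the round steel lock pin, upright in one hole of the tool block: pointed shank of diameter 8, length 26; collar of diameter 18 (26 to 31 from the foot); grip of diameter 14 (31 to 80). 0.09 kg. Origin at its foot, z up; in the block the collar rests on the top, foot 14 above the table. Fully home, the collar sits on the flange: foot 6.5, top 86.5 above the table
- pin_tip (a point): the tip of the pin's foot (the pin's origin)
- tape: a white plastic roll of thread tape lying flat, outside diameter 54, 19 high; origin at the centre of its underside
- tee: a brass tee fitting lying flat, 68 x 54, 32 high; origin on the table under the crossing of its pipes
- paste: a tub of jointing paste, diameter 64, 62 high, with a lid; origin at the centre of its underside
- wrench: a steel spanner lying flat, 200 long; origin at the middle of its underside
- elbow: a white plastic trap elbow with two union nuts, lying flat, about 110 x 95, 52 high; origin on the table under its long leg
- handset: a chromed hand shower lying face up, head diameter 84, handle 12 mm in radius along its +y, 235 long in all, 24 high; origin at the centre of the head's underside
- carton: a small cardboard carton, 100 x 75, 50 high; origin at the centre of its underside
- valve: a brass ball valve with a flat steel lever, 60 long, 45 wide, 42 high; origin on the table under its middle
- hexkey: an L-shaped hex key of 8 mm bar standing in the tool block, short arm on top; top 118 above the table; origin at its foot, 8 above the table
- driver: a stubby screwdriver standing in the tool block, round black handle of diameter 28; top 96 above the table; origin at its blade tip, 10 above the table
Things that resemble listed ones, but are neither listed nor needed, are in the scene too. Leave any green look-alike of the cap alone.

How it is judged:
By the outcome, as a careful person would: the job done as asked, in the order asked, and still so for the second after the job is handed in, while the arm keeps its last pose, push and grip.
It also fails if it takes over 64 s, if anything falls off the work surface, if the arm or the gripper's body presses on something with over 40 N, if the wrist force passes 120 N, or if a joint passes its speed limit or range.

## Working session

There is one attempt and no reset: what is moved stays moved. The work goes in short steps, Python scripts to look and compute and a tool call to move; the robot and the scene stay as the last step left them, time stands still between calls to the robot, and variables do not carry over. Pictures are saved under pics/ and viewed, about 8 in all and at most 12, crops included, and the job is handed in when it is done.

Besides the shell and the picture viewer there is one more tool, called after ">>>" as a command line: name --argument value ..., lists and objects as JSON in quotes. carry_out: Moves the arm, as the interface text tells. Its arguments: {"type":"object","properties":{"increments":{"type":"array","items":{"type":"array","items":{"type":"array","items":{"type":"number"}}}},"squeeze":{"type":"number"}},"required":["increments"]}

```bash
ls; mkdir -p pics; cat > h.py <<'E'
import numpy as np, cv2
from rig import monitor, cams, finish_job, manip
from scipy.spatial.transform import Rotation as Rn
E
python3 - <<'E'
from h import *
import json,pickle
print(monitor.get_obs(), manip.grip_point_offset)
for n in("scene","top"):
    f=cams.grab_frame(n); pickle.dump(f,open(n+'.pkl','wb')); cv2.imwrite(f'pics/{n}0.png',f['color'])
    print(n,f['vertical_fov'],f['cx'],f['cy'],f['R'],f['t'])
E
```

```text
pics
{'t': 0.0, 'joints': array([-1.32149609e+00,  2.07466039e-01,  1.54292943e+00, -1.95575128e-05,
        1.39348594e+00, -1.50433477e-01]), 'joint_velocities': array([ 0.00135508, -0.00072187,  0.00065408, -0.00099178, -0.00115025,
        0.000528  ]), 'joint_torque': array([-3.62435103e-04, -3.70882201e+01, -2.81418282e+01,  6.97085098e-02,
        3.63213569e-02, -1.87190190e-04]), 'tool_pos': array([ 0.22357526, -0.52880824,  0.17307639]), 'tcp_rot': array([ 9.80092035e-01,  1.98540409e-01, -6.61589784e-05, -1.14250129e-03]), 'wrist_force': array([-0.28457181, -0.33043905, -0.09097985]), 'ft_torque': array([-0.00641566,  0.00763985, -0.00272921]), 'opening': 1.000984956381967} 0.0188
scene 46.17508012691159 327.36128998908384 242.55546507420394 [[-0.86721604  0.49788809 -0.00661772]
 [ 0.31686402  0.54156069 -0.7786586 ]
 [-0.38410095 -0.67736214 -0.62741294]] [ 0.4588865  -0.10704755  1.62297082]
top 49.62157739232354 322.24633840170526 245.03583749993064 [[-0.01658203 -0.9996435  -0.02092626]
 [-0.98947533  0.01941512 -0.14339324]
 [ 0.1437484   0.01832827 -0.98944453]] [0.06517765 0.56217408 1.44425358]
```

View pics/top0.png

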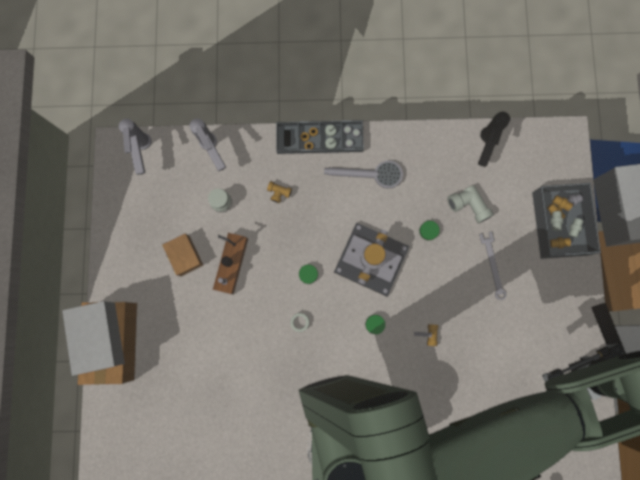

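View pics/scene0.png

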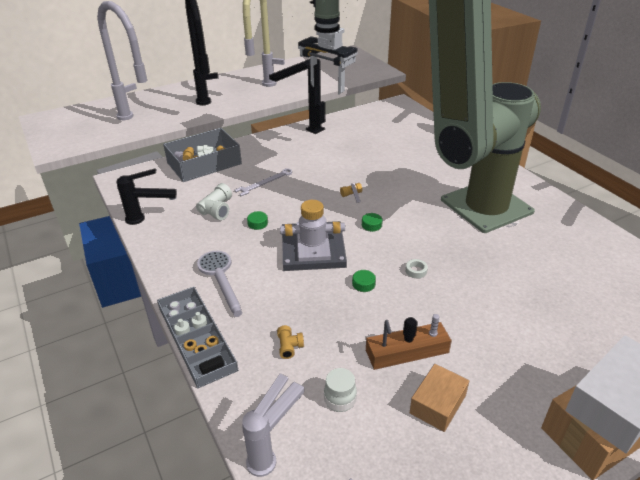

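Top view: the stand and pot are at about (372,258), with the brass cap at (373,254). The rack is at (231,263) and holds the hex key (229,238), the driver (227,262) and probably the pin (223,281). In the scene view the pin candidate is at (435,325), with its collar visible. Green look-alikes are at (308,273), (430,230) and (375,324). I'll enlarge both areas.

```bash
python3 - <<'E'
from h import *
import pickle
T=pickle.load(open('top.pkl','rb'))['color'];S=pickle.load(open('scene.pkl','rb'))['color']
def c(I,x,y,w=100,h=75):return cv2.resize(I[y:y+h,x:x+w],(400,300),interpolation=cv2.INTER_CUBIC)
cv2.imwrite('pics/z1.png',np.vstack([np.hstack([c(T,325,220),c(T,185,225)]),np.hstack([c(S,265,200),c(S,360,300)])]))
E
```

```text
(no output)
```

View pics/z1.png

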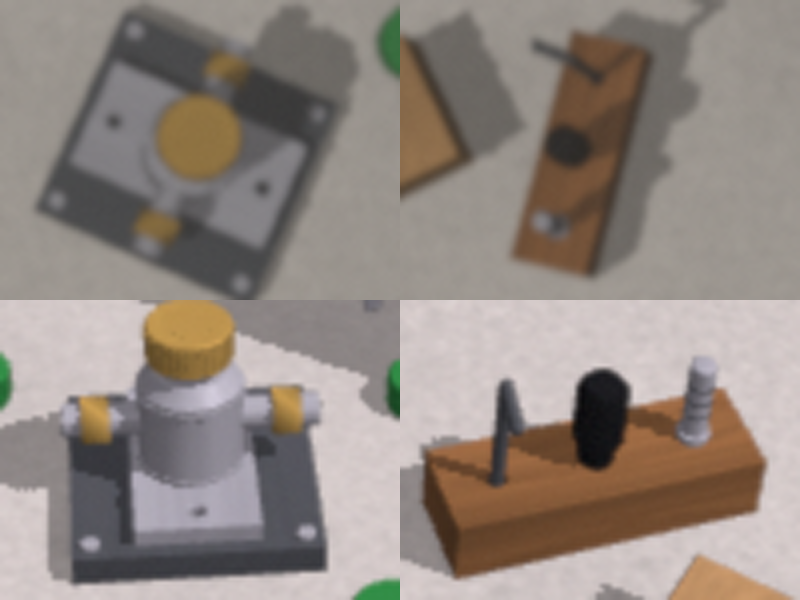

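Confirmed: the pin is the bright grey collared pin at crop (540,220) in the top view and (695,400) in the scene view. The driver has a black handle and the hex key is the bent bar. The flange holes show at (113,121) and (262,188), and the cap at (198,137).

```bash
cat >> h.py <<'E'
import pickle
from scipy.optimize import least_squares
def proj(f,X):
    X=np.atleast_2d(X); c=X@np.array(f['R']).T+f['t']; F=240/np.tan(np.radians(f['vertical_fov']/2))
    return c[:,:2]/c[:,2:]*F+[f['cx'],f['cy']]
def xf(p,L):  # p=x,y,yaw
    L=np.atleast_2d(np.array(L,float)); c,s=np.cos(p[2]),np.sin(p[2])
    return np.c_[p[0]+c*L[:,0]-s*L[:,1],p[1]+s*L[:,0]+c*L[:,1],L[:,2]]
def wproj(f,tp,q,X):
    M=np.linalg.inv(np.array(f['tool_from_camera'])); c=(np.atleast_2d(X)-tp)@Rn.from_quat(q).as_matrix()
    c=c@M[:3,:3].T+M[:3,3]; F=240/np.tan(np.radians(f['vertical_fov']/2))
    r=np.linalg.norm(c[:,:2],axis=1); th=np.arctan2(r,c[:,2])
    return c[:,:2]/r[:,None]*(F*th)[:,None]+[f['cx'],f['cy']]
E
python3 - <<'E'
from h import *
T=pickle.load(open('top.pkl','rb'));S=pickle.load(open('scene.pkl','rb'))
def px(l,x0,y0): return (np.array(l)+.5)/4-.5+[x0,y0]
pt=px([[113,121],[262,188],[198,137]],325,220); ps=px([[199,211],[190,26]],265,200)
h0=[0,.058,.0325];h1=[0,-.058,.0325];cp=[0,0,.1355]
r=lambda p:np.r_[(proj(T,xf(p,[h0,h1,cp]))-pt).ravel(),(proj(S,xf(p,[h0,cp]))-ps).ravel()]
s=least_squares(r,[.5,0,-.4]);print('pot',s.x,s.fun.round(1))
pt=px([[141,222],[157,226]],185,225);ps=px([[305,64],[294,137]],360,300)
r=lambda p:np.r_[(proj(T,[[p[0],p[1],.094],[p[0],p[1],.0425]])-pt).ravel(),(proj(S,[[p[0],p[1],.094],[p[0],p[1],.0425]])-ps).ravel()]
s=least_squares(r,[.5,.3]);print('pin',s.x,s.fun.round(1))
ptr=px([[175,33],[250,50],[113,256]],185,225);psr=px([[27,152],[326,90],[55,225]],360,300)
C=lambda a,b:[a*.085,b*.0275,.04]
best=None
r=lambda p:np.r_[(proj(T,xf(p,[C(1,1),C(1,-1),C(-1,1)]))-ptr).ravel(),(proj(S,xf(p,[C(1,1),C(-1,1),C(1,-1)]))-psr).ravel()]
s=least_squares(r,[.5,.3,-.2]);print('rack',s.x,s.fun.round(1),xf(s.x,[[-.055,0,0],[0,0,0],[.055,0,0]]))
E
```

```text
pot [ 0.52354674 -0.0842379  -0.44430874] [-0.2  0.1 -0.3 -0.  -0.2 -0.2 -0.1 -0.2 -0.1 -0.8]
pin [0.46528873 0.33780576] [-0.5 -0.5 -0.6 -0.1  0.   0.  -0.  -1.2]
rack [ 0.51648911  0.30697979 -0.11596087] [  0.3   0.    0.4  -2.4   8.3   3.1   8.3  17.4   4.9   7.9 -10.6 -19.6] [[0.46185849 0.31334335 0.        ]
 [0.51648911 0.30697979 0.        ]
 [0.57111974 0.30061622 0.        ]]
```

```bash
cat >> h.py <<'E'
def plan(pos,psi):
    o=monitor.get_obs(); R=Rn.from_quat(o['tool_pos']*0 if 0 else o['tcp_rot'])
    d=R.inv().apply(np.array(pos)-o['tool_pos'])*1000
    tgt=Rn.from_matrix(np.array([[np.cos(psi),np.sin(psi),0],[np.sin(psi),-np.cos(psi),0],[0,0,-1]]).T)
    rv=np.degrees((R.inv()*tgt).as_rotvec())
    print('plan',d.round(1),rv.round(2))
def st():
    o=monitor.get_obs(); m=Rn.from_quat(o['tcp_rot']).as_matrix()
    print('t%.2f'%o['t'],'pos',o['tool_pos'].round(4),'psi %.3f'%np.arctan2(m[1,0],m[0,0]),'zax',m[:,2].round(3),'j',o['joints'].round(2),'F',o['wrist_force'].round(1),'M',o['ft_torque'].round(2),'op %.3f'%o['opening'])
E
python3 - <<'E'
from h import *
T=pickle.load(open('top.pkl','rb'));S=pickle.load(open('scene.pkl','rb'))
def px(l,x0,y0): return (np.array(l)+.5)/4-.5+[x0,y0]
ptr=px([[175,33],[250,50],[113,256]],185,225);psr=px([[27,152],[326,90],[55,225]],360,300)
C=lambda a,b:[a*.085,b*.0275,.04]
r=lambda p:np.r_[(proj(T,xf(p,[C(1,1),C(1,-1),C(-1,1)]))-ptr).ravel(),(proj(S,xf(p,[C(1,-1),C(-1,-1),C(1,1)]))-psr).ravel()]
s=least_squares(r,[.5,.3,-.2]);print('rack',s.x,s.fun.round(1),xf(s.x,[[-.055,0,0],[0,0,0],[.055,0,0]]))
st();plan([.42,-.1,.28],1.6);plan([.4653,.3378,.20],2.87)
f=cams.grab_frame('wrist');print(f['tool_from_camera'],f['vertical_fov'],f['cx'],f['cy'])
E
```

```text
rack [ 0.51765623  0.32217555 -0.27272275] [-0.2 -0.9 -0.7 -0.5 -1.3  0.4 -0.6 -1.4 -0.1 -0.9  0.5  0.1] [[0.46468897 0.33699005 0.        ]
 [0.51765623 0.32217555 0.        ]
 [0.57062349 0.30736105 0.        ]]
t0.10 pos [ 0.2236 -0.5289  0.1732] psi 0.400 zax [-0.001  0.002 -1.   ] j [-1.32  0.21  1.54 -0.    1.39 -0.15] F [ 0.2  0.  -1.1] M [ 0.01  0.03 -0.04] op 1.001
plan [ 347.9 -318.8 -106. ] [ -0.09  -0.08 -68.77]
plan [ 560.  -704.3  -25.2] [-3.0000e-02 -1.5000e-01 -1.4153e+02]
[[ 1.99792879e-04 -9.63245894e-01 -2.68621124e-01  7.79703011e-02]
 [ 9.99999862e-01  6.21176503e-05  5.21024847e-04  8.36704445e-06]
 [-4.85188932e-04 -2.68621191e-01  9.63245774e-01 -2.09735068e-01]
 [ 0.00000000e+00  0.00000000e+00  0.00000000e+00  1.00000000e+00]] 65.70646984690485 312.708630506385 239.11225142345646
```

>>> carry_out --increments '[[[30, -30, -50, 0, 0, -8, 0], [65, -60, -80, 0, 0, -16, 0], [100, -90, -106, 0, 0, -24, 0], [140, -125, -106, 0, 0, -32, 0], [175, -160, -106, 0, 0, -40, 0], [210, -192, -106, 0, 0, -48, 0], [245, -225, -106, 0, 0, -56, 0], [280, -257, -106, 0, 0, -63, 0], [315, -290, -106, 0, 0, -69, 0], [348, -319, -106, 0, 0, -69, 0]]]'

```text
t: 1.15
tool_pos: [0.417, -0.1048, 0.28]
tcp_rot: [0.695, 0.719, 0.0, -0.0]
wrist_force: [0.5, -0.9, 0.1]
opening: 1.0
```

```bash
python3 - <<'E'
from h import *
st();plan([.4650,.3374,.20],2.87)
E
```

```text
t1.15 pos [ 0.417  -0.1048  0.28  ] psi 1.605 zax [-0.     0.001 -1.   ] j [-0.45 -0.18  1.72  0.    1.6  -0.48] F [ 0.5 -0.9  0.1] M [-0.03 -0.15 -0.04] op 1.000
plan [440.1  63.3  80.6] [ 5.000e-02 -7.000e-02 -7.245e+01]
```

>>> carry_out --increments '[[[45, 6, 0, 0, 0, -8, 0], [90, 13, 0, 0, 0, -16, 0], [135, 20, 0, 0, 0, -24, 0], [180, 26, 0, 0, 0, -32, 0], [225, 32, 0, 0, 0, -40, 0], [270, 39, 20, 0, 0, -48, 0], [315, 46, 40, 0, 0, -56, 0], [360, 52, 60, 0, 0, -64, 0], [400, 58, 80, 0, 0, -72.5, 0], [440, 63, 80, 0, 0, -72.5, 0]]]'

```text
t: 2.15
tool_pos: [0.462, 0.3379, 0.1963]
tcp_rot: [0.133, 0.991, -0.002, -0.003]
wrist_force: [0.7, -0.2, -0.7]
opening: 0.998
```

>>> carry_out --increments '[[[0, 0, 0, 0, 0, 0, 0], [0, 0, 0, 0, 0, 0, 0]]]'

```text
t: 2.35
tool_pos: [0.461, 0.338, 0.1949]
tcp_rot: [0.133, 0.991, -0.003, -0.004]
wrist_force: [-0.7, -0.1, 0.1]
opening: 1.003
```

```bash
python3 - <<'E'
from h import *
st();o=monitor.get_obs();f=cams.grab_frame('wrist');I=f['color'].copy()
pickle.dump((f,o),open('w1.pkl','wb'))
P=wproj(f,o['tool_pos'],o['tcp_rot'],[[.465,.3374,.094],[.465,.3374,.045],[.465,.3374,.04]])
print(P)
for p in P: cv2.drawMarker(I,tuple(p.round().astype(int).tolist()),(0,0,255),0,8)
cv2.imwrite('pics/w1.png',I)
E
```

```text
t2.35 pos [0.461  0.338  0.1949] psi 2.876 zax [-0.009 -0.004 -1.   ] j [ 0.48  0.19  1.52  0.    1.44 -0.82] F [-0.7 -0.1  0.1] M [ 0.03 -0.18  0.  ] op 1.003
[[314.35790112 235.21578945]
 [314.48659793 222.82787458]
 [314.49782747 221.74148493]]
```

View pics/w1.png

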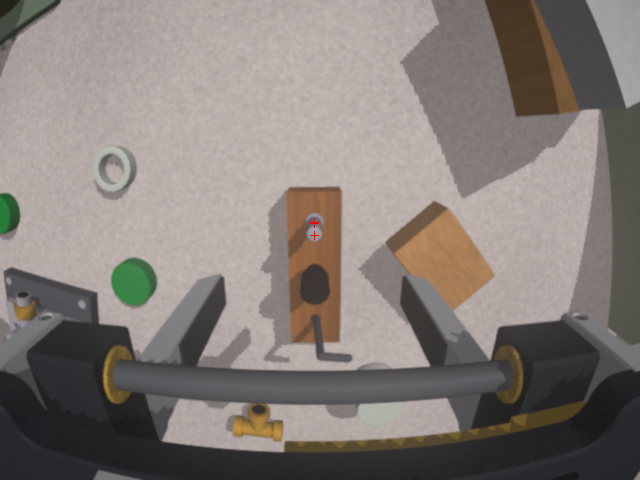

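The wrist view shows the pin at (314,228), on the predicted marks. The driver is at (315,285), the hex key at (320,340), and the carton is clear to the right. I'll compute the descent.

```bash
python3 - <<'E'
from h import *
plan([.4650,.3374,.1],2.868);plan([.4650,.3374,.060],2.868)
E
```

```text
plan [-4.   1.6 95.5] [-0.33 -0.38  0.36]
plan [ -4.3   1.9 135.5] [-0.33 -0.38  0.36]
```

>>> carry_out --increments '[[[-2, 1, 30, -0.3, -0.4, 0.4, 110], [-4, 1.6, 60, -0.3, -0.4, 0.4, 110], [-4, 1.6, 85, -0.3, -0.4, 0.4, 110], [-4.2, 1.8, 100, -0.3, -0.4, 0.4, 110], [-4.2, 1.8, 115, -0.3, -0.4, 0.4, 110], [-4.3, 1.9, 128, -0.3, -0.4, 0.4, 110], [-4.3, 1.9, 135.5, -0.3, -0.4, 0.4, 110], [-4.3, 1.9, 135.5, -0.3, -0.4, 0.4, 110]]]'

```text
t: 3.2
tool_pos: [0.4645, 0.337, 0.0592]
tcp_rot: [0.137, 0.991, -0.001, -0.001]
wrist_force: [0.5, -0.1, 0.8]
opening: 0.573
```

```bash
python3 - <<'E'
from h import *
st();plan([.4650,.3374,.060],2.868)
E
```

```text
t3.20 pos [0.4645 0.337  0.0592] psi 2.867 zax [-0.001 -0.001 -1.   ] j [ 0.48  0.32  1.65 -0.    1.17 -0.82] F [ 0.5 -0.1  0.8] M [ 0.01 -0.15 -0.01] op 0.573
plan [-0.3  0.5 -0.8] [-0.09 -0.05 -0.05]
```

>>> carry_out --increments '[[[-0.3, 0.5, 0, 0, 0, 0, 150], [-0.3, 0.5, 0, 0, 0, 0, 200], [-0.3, 0.5, 0, 0, 0, 0, 255], [-0.3, 0.5, 0, 0, 0, 0, 255], [-0.3, 0.5, 0, 0, 0, 0, 255], [-0.3, 0.5, 0, 0, 0, 0, 255], [-0.3, 0.5, 0, 0, 0, 0, 255], [-0.3, 0.5, 0, 0, 0, 0, 255]]]' --squeeze 35

```text
t: 4.0
tool_pos: [0.4651, 0.3375, 0.0594]
tcp_rot: [0.137, 0.991, -0.001, -0.0]
wrist_force: [-0.2, -0.4, 1.1]
opening: 0.118
```

```bash
python3 - <<'E'
from h import *
st()
E
```

```text
t4.00 pos [0.4651 0.3375 0.0594] psi 2.867 zax [-0.001 -0.001 -1.   ] j [ 0.48  0.33  1.65 -0.    1.17 -0.82] F [-0.2 -0.4  1.1] M [ 0.04 -0.09  0.  ] op 0.118
```

Opening reads 11 mm, which is plausible for the pin's grooved grip. I'll lift.

>>> carry_out --increments '[[[0, 0, -8, 0, 0, 0, 255], [0, 0, -20, 0, 0, 0, 255], [0, 0, -40, 0, 0, 0, 255], [0, 0, -60, 0, 0, 0, 255], [0, 0, -80, 0, 0, 0, 255], [0, 0, -100, 0, 0, 0, 255], [0, 0, -100, 0, 0, 0, 255]]]'

```text
t: 4.7
tool_pos: [0.4679, 0.339, 0.1639]
tcp_rot: [0.137, 0.991, 0.002, 0.003]
wrist_force: [0.8, -0.3, -1.2]
opening: 0.121
```

```bash
python3 - <<'E'
from h import *
st();o=monitor.get_obs();f=cams.grab_frame('wrist');g=cams.grab_frame('scene')
pickle.dump((f,o),open('w2.pkl','wb'))
print(f['color'].shape)
S=g['color'];p=proj(g,[[o['tool_pos'][0],o['tool_pos'][1],.12]])[0].astype(int);print(p)
c=S[max(0,p[1]-60):p[1]+60,p[0]-80:p[0]+80]
T=pickle.load(open('top.pkl','rb'));
P=np.vstack([cv2.resize(f['color'],(400,300)),cv2.resize(c,(400,300))])
cv2.imwrite('pics/w2.png',np.hstack([cv2.resize(f['color'][200:440,220:412],(480,600),interpolation=cv2.INTER_CUBIC),cv2.resize(c[:, :],(320,240)).repeat(1,0) if 0 else cv2.copyMakeBorder(cv2.resize(c,(320,240)),0,360,0,0,cv2.BORDER_CONSTANT)]))
plan([.5484,-.0318,.16],1.127)
E
```

```text
t4.70 pos [0.4679 0.339  0.1639] psi 2.867 zax [ 0.006  0.003 -1.   ] j [ 0.48  0.22  1.55 -0.    1.37 -0.82] F [ 0.8 -0.3 -1.2] M [ 0.   -0.15 -0.03] op 0.121
(480, 640, 3)
[436 307]
plan [-1.800e+02 -3.333e+02  2.000e-01] [1.000e-02 4.000e-02 9.971e+01]
```

View pics/w2.png

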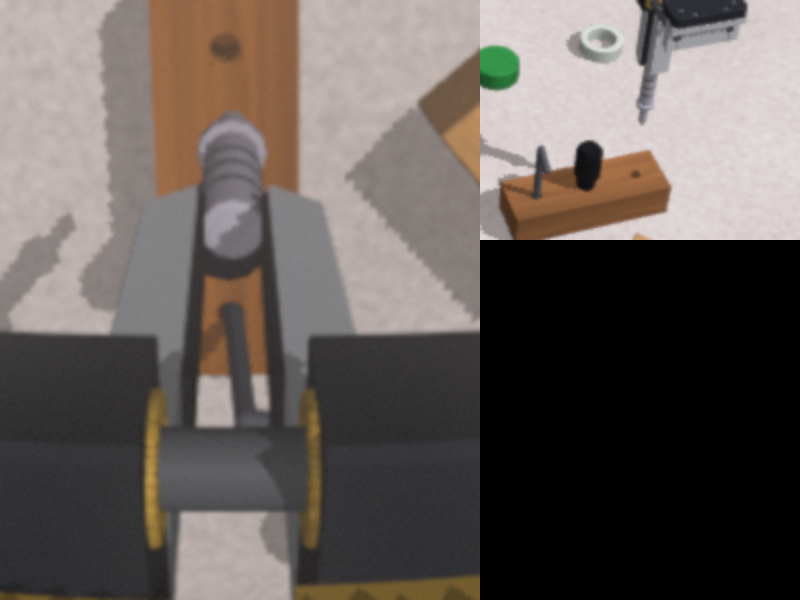

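The pin is held and its empty block hole shows at crop (226,47). The driver and hex key haven't moved. I'll check its tilt, then move over hole 0.

```bash
python3 - <<'E'
from h import *
f,o=pickle.load(open('w2.pkl','rb'));R=Rn.from_quat(o['tcp_rot'])
print(wproj(f,o['tool_pos'],o['tcp_rot'],o['tool_pos']+R.apply([[0,0,-.0348],[0,0,.0142],[0,0,.019]])))
E
```

```text
[[313.07930474 294.43593912]
 [313.04505552 263.04103665]
 [313.04233728 260.6059077 ]]
```

>>> carry_out --increments '[[[-16, -30, -30, 0, 0, 8, 255], [-34, -62, -40, 0, 0, 16.5, 255], [-51, -95, -40, 0, 0, 25, 255], [-70, -130, -40, 0, 0, 33, 255], [-88, -163, -40, 0, 0, 41, 255], [-106, -196, -40, 0, 0, 49, 255], [-124, -230, -40, 0, 0, 57, 255], [-142, -263, -40, 0, 0, 65, 255], [-160, -297, -40, 0, 0, 73, 255], [-180, -333, -40, 0, 0, 81, 255]]]'

```text
t: 5.8
tool_pos: [0.5474, -0.0326, 0.1984]
tcp_rot: [0.749, 0.662, -0.001, -0.001]
wrist_force: [0.6, 0.3, -1.1]
opening: 0.122
```

```bash
python3 - <<'E'
from h import *
st();plan([.5484,-.0318,.16],1.127)
E
```

```text
t5.80 pos [ 0.5474 -0.0326  0.1984] psi 1.448 zax [-0.003  0.    -1.   ] j [-0.22  0.13  1.58 -0.    1.44 -0.09] F [ 0.6  0.3 -1.1] M [ 0.   -0.08 -0.01] op 0.122
plan [ 0.9  1.  38.4] [-0.16  0.02 18.39]
```

>>> carry_out --increments '[[[0.9, 1, 15, 0, 0, 8, 255], [0.9, 1, 35, 0, 0, 16, 255], [0.9, 1, 55, 0, 0, 18.4, 255], [0.9, 1, 72, 0, 0, 18.4, 255], [0.9, 1, 78, 0, 0, 18.4, 255], [0.9, 1, 78, 0, 0, 18.4, 255]]]'

```text
t: 6.4
tool_pos: [0.5464, -0.0314, 0.1182]
tcp_rot: [0.845, 0.534, -0.003, -0.003]
wrist_force: [-1.2, -0.4, -1.5]
opening: 0.125
```

```bash
python3 - <<'E'
from h import *
st();o=monitor.get_obs();f=cams.grab_frame('wrist');R=Rn.from_quat(o['tcp_rot'])
pickle.dump((f,o),open('w3.pkl','wb'))
print(wproj(f,o['tool_pos'],o['tcp_rot'],o['tool_pos']+R.apply([[0,0,-.0348],[0,0,.0142],[0,0,.0452]])))
print(wproj(f,o['tool_pos'],o['tcp_rot'],xf([.52355,-.08424,-.4443],[[0,.058,.0325],[-.04,.075,.0325],[.04,.075,.0325]])))
c=f['color'][180:330,230:400]
cv2.imwrite('pics/w3.png',cv2.resize(c,None,fx=4,fy=4,interpolation=cv2.INTER_CUBIC))
E
```

```text
t6.40 pos [ 0.5464 -0.0314  0.1182] psi 1.127 zax [-0.007  0.001 -1.   ] j [-0.22  0.21  1.66 -0.    1.28  0.23] F [-1.2 -0.4 -1.5] M [-0.03 -0.07  0.03] op 0.125
[[312.80841312 293.83581598]
 [312.77049717 262.52084554]
 [312.7532271  248.30066   ]]
[[316.02502317 233.11341355]
 [267.01025507 212.87457917]
 [365.12613563 213.11541622]]
```

View pics/w3.png

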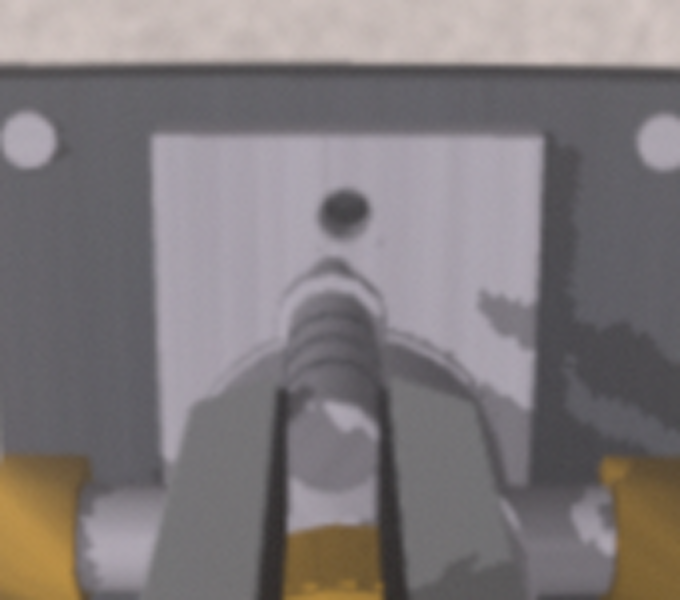

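Hole 0 is at crop (345,213), which is pixel (316,233), within 0.3 px of the prediction. The pin tip is at crop (333,262). The pin looks about 1.5 mm outward of the tool axis, so I'll check that against the empty rack hole.

```bash
python3 - <<'E'
from h import *
f,o=pickle.load(open('w2.pkl','rb'))
q=np.array([220+226.5/2.5-.5,200+47.5/2.5-.5])
s=least_squares(lambda p:(wproj(f,o['tool_pos'],o['tcp_rot'],[[p[0],p[1],.04]])-q).ravel(),[.465,.337]);print(q,s.x)
f,o=pickle.load(open('w3.pkl','rb'));R=Rn.from_quat(o['tcp_rot'])
for nm,q,z in(('top',(333,448),-.0348),('collar',(333,320),.0142),('tip',(333,265),.0452)):
    q=np.array([230+(q[0]+.5)/4-.5,180+(q[1]+.5)/4-.5])
    s=least_squares(lambda p:(wproj(f,o['tool_pos'],o['tcp_rot'],o['tool_pos']+R.apply([[p[0],p[1],z]]))-q).ravel(),[0,0]);print(nm,s.x*1000)
plan([.5484,-.0318,.12],1.127)
plan([.5484-.0004,-.0318-.0009,.08],1.127)
E
```

```text
[310.1 218.5] [0.46319817 0.33811832]
top [1.24429552 0.03374949]
collar [1.95138329 0.06598427]
tip [1.81611324 0.08675918]
plan [ 0.2  0.8 -0.4] [-0.26  0.07 -0.  ]
plan [-0.7  1.  39.6] [-0.26  0.07 -0.  ]
```

Both measurements agree: the pin sits about 1.7 mm along tool +x, so I'll compensate and descend to just above the hole.

>>> carry_out --increments '[[[-1, 0.6, 10, -0.3, 0, 0, 255], [-1.4, 0.8, 20, -0.3, 0, 0, 255], [-1.4, 0.8, 28, -0.3, 0, 0, 255], [-1.4, 0.8, 34, -0.3, 0, 0, 255], [-1.4, 0.8, 34, -0.3, 0, 0, 255], [-1.4, 0.8, 34, -0.3, 0, 0, 255]]]'

```text
t: 7.05
tool_pos: [0.5475, -0.0332, 0.0855]
tcp_rot: [0.845, 0.534, -0.0, 0.001]
wrist_force: [-0.3, 0.7, -1.0]
opening: 0.125
```

```bash
python3 - <<'E'
from h import *
st();a=np.array([np.cos(1.127),np.sin(1.127)])*.0017
plan([.5484-a[0],-.0318-a[1],.0522],1.127)
E
```

```text
t7.05 pos [ 0.5475 -0.0332  0.0855] psi 1.127 zax [-0.    -0.001 -1.   ] j [-0.22  0.24  1.69 -0.    1.21  0.23] F [-0.3  0.7 -1. ] M [-0.05  0.02 -0.03] op 0.125
plan [-0.   0.2 33.3] [ 0.03  0.07 -0.  ]
```

>>> carry_out --increments '[[[0, 0.2, 4, 0, 0, 0, 255], [0, 0.2, 8, 0, 0, 0, 255], [0, 0.2, 11, 0, 0, 0, 255], [0, 0.2, 14, 0, 0, 0, 255], [0, 0.2, 17, 0, 0, 0, 255], [0, 0.2, 20, 0, 0, 0, 255]]]'

```text
t: 7.65
tool_pos: [0.5477, -0.0333, 0.0652]
tcp_rot: [0.845, 0.534, -0.0, 0.001]
wrist_force: [0.0, 0.1, -0.3]
opening: 0.123
```

```bash
python3 - <<'E'
from h import *
st()
E
```

```text
t7.65 pos [ 0.5477 -0.0333  0.0652] psi 1.127 zax [-0.    -0.001 -1.   ] j [-0.22  0.27  1.71 -0.    1.17  0.23] F [ 0.   0.1 -0.3] M [-0.03  0.01 -0.  ] op 0.123
```

In the flange hole with no contact force. I'll continue.

>>> carry_out --increments '[[[0, 0, 3, 0, 0, 0, 255], [0, 0, 6, 0, 0, 0, 255], [0, 0, 9, 0, 0, 0, 255], [0, 0, 11, 0, 0, 0, 255], [0, 0, 12.5, 0, 0, 0, 255], [0, 0, 13.5, 0, 0, 0, 255], [0, 0, 14, 0, 0, 0, 255]]]'

```text
t: 8.35
tool_pos: [0.5481, -0.0334, 0.0518]
tcp_rot: [0.845, 0.534, -0.0, 0.001]
wrist_force: [-0.6, 0.6, 3.6]
opening: 0.124
```

```bash
python3 - <<'E'
from h import *
st()
E
```

```text
t8.35 pos [ 0.5481 -0.0334  0.0518] psi 1.127 zax [ 0.001 -0.002 -1.   ] j [-0.22  0.28  1.72 -0.    1.14  0.23] F [-0.6  0.6  3.6] M [-0.01  0.17 -0.03] op 0.124
```

Contact at TCP z 0.0518, against 0.0519 predicted for seated. I'll push a little more to confirm.

>>> carry_out --increments '[[[0, 0, 1, 0, 0, 0, 255], [0, 0, 2, 0, 0, 0, 255], [0, 0, 2, 0, 0, 0, 255]]]'

```text
t: 8.65
tool_pos: [0.5498, -0.0339, 0.0518]
tcp_rot: [0.845, 0.534, 0.001, 0.002]
wrist_force: [-0.3, 0.0, 8.2]
opening: 0.125
```

```bash
python3 - <<'E'
from h import *
st()
E
```

```text
t8.65 pos [ 0.5498 -0.0339  0.0518] psi 1.127 zax [ 0.004 -0.003 -1.   ] j [-0.22  0.29  1.72 -0.    1.13  0.23] F [-0.3  0.   8.2] M [-0.04  0.23 -0.02] op 0.125
```

Seated: 8 N with no further travel. I'll release and rise.

>>> carry_out --increments '[[[0, 0, 0, 0, 0, 0, 200], [0, 0, 0, 0, 0, 0, 150], [0, 0, 0, 0, 0, 0, 130], [0, 0, 0, 0, 0, 0, 130], [0, 0, -5, 0, 0, 0, 130], [0, 0, -15, 0, 0, 0, 130], [0, 0, -30, 0, 0, 0, 130], [0, 0, -50, 0, 0, 0, 130], [0, 0, -80, 0, 0, 0, 130], [0, 0, -110, 0, 0, 0, 130]]]'

```text
t: 9.65
tool_pos: [0.5492, -0.0336, 0.1633]
tcp_rot: [0.845, 0.534, 0.001, 0.002]
wrist_force: [1.2, -0.7, -1.1]
opening: 0.492
```

```bash
python3 - <<'E'
from h import *
st();o=monitor.get_obs();f=cams.grab_frame('wrist')
pickle.dump((f,o),open('w4.pkl','wb'))
w=lambda X:wproj(f,o['tool_pos'],o['tcp_rot'],X)
P=[.52355,-.08424,-.4443]
A=w(xf(P,[[0,0,.1355],[0,.058,.0865],[0,.058,.0375],[.04,.075,.0325],[-.04,.075,.0325]]));print(A)
I=f['color'].copy()
for p in A: cv2.drawMarker(I,tuple(p.round().astype(int).tolist()),(0,0,255),0,6)
t=np.linspace(0,6.28,60);C=w(xf(P,np.c_[.0285*np.cos(t),.0285*np.sin(t),0*t+.1355]))
for p in C: cv2.circle(I,tuple(p.round().astype(int).tolist()),0,(255,0,0),-1)
cv2.imwrite('pics/w4.png',cv2.resize(I[150:400,180:450],None,fx=2.4,fy=2.4,interpolation=cv2.INTER_CUBIC))
plan([.52355,-.08424,.18],1.127)
E
```

```text
t9.65 pos [ 0.5492 -0.0336  0.1633] psi 1.127 zax [ 0.004 -0.003 -1.   ] j [-0.22  0.16  1.62 -0.    1.36  0.23] F [ 1.2 -0.7 -1.1] M [-0.04 -0.06 -0.02] op 0.492
[[310.64657545 329.66385771]
 [310.57201331 235.13952238]
 [310.60652894 221.42724029]
 [353.48150808 202.54110355]
 [267.72193412 202.59378678]]
plan [-57.8  -5.4 -10.4] [ 0.89 -0.12  0.  ]
```

View pics/w4.png

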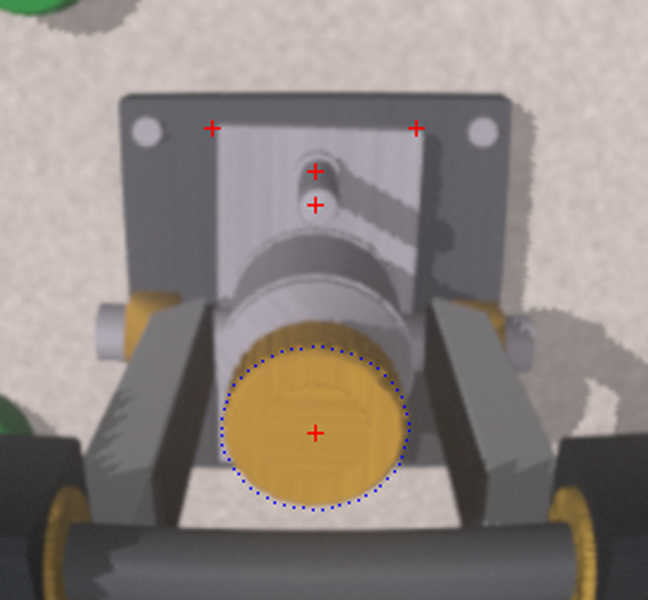

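The pin is home: collar on the flange at crop (316,165), top at (316,205). The cap at (314,427) lies within about 1.5 mm of the predicted ring. I'll move over it and straddle it.

>>> carry_out --increments '[[[-20, -2, -10, 0.5, 0, 0, 0], [-40, -4, -10, 0.9, -0.1, 0, 0], [-57, -5, -10, 0.9, -0.1, 0, 0], [-57, -5, -10, 0.9, -0.1, 0, 0], [-57, -5, 5, 0.9, -0.1, 0, 0], [-57, -5, 20, 0.9, -0.1, 0, 0], [-57, -5, 20, 0.9, -0.1, 0, 0]]]'

```text
t: 10.4
tool_pos: [0.5232, -0.0826, 0.1475]
tcp_rot: [0.845, 0.534, -0.001, -0.002]
wrist_force: [-0.7, 0.1, -1.5]
opening: 0.993
```

```bash
python3 - <<'E'
from h import *
st();plan([.5239,-.0835,.1052],1.127)
E
```

```text
t10.40 pos [ 0.5232 -0.0826  0.1475] psi 1.127 zax [-0.004  0.002 -1.   ] j [-0.32  0.14  1.68  0.    1.33  0.12] F [-0.7  0.1 -1.5] M [-0.01 -0.06  0.  ] op 0.993
plan [-0.5  1.2 42.3] [-0.26 -0.01  0.02]
```

>>> carry_out --increments '[[[-0.5, 1.2, 15, -0.3, 0, 0, 0], [-0.5, 1.2, 28, -0.3, 0, 0, 0], [-0.5, 1.2, 38, -0.3, 0, 0, 0], [-0.5, 1.2, 42, -0.3, 0, 0, 0], [-0.5, 1.2, 42.3, -0.3, 0, 0, 0]]]'

```text
t: 10.9
tool_pos: [0.5235, -0.0832, 0.1046]
tcp_rot: [0.845, 0.534, -0.0, -0.0]
wrist_force: [-0.2, -0.2, 1.0]
opening: 1.001
```

```bash
python3 - <<'E'
from h import *
st();plan([.5239,-.0835,.1052],1.127)
E
```

```text
t10.90 pos [ 0.5235 -0.0832  0.1046] psi 1.127 zax [-0.001  0.    -1.   ] j [-0.32  0.18  1.72  0.    1.24  0.12] F [-0.2 -0.2  1. ] M [-0.08 -0.05 -0.04] op 1.001
plan [-0.1  0.4 -0.6] [-0.04 -0.01  0.03]
```

>>> carry_out --increments '[[[-0.1, 0.4, -0.6, 0, 0, 0, 60], [-0.1, 0.4, -0.6, 0, 0, 0, 100], [-0.1, 0.4, -0.6, 0, 0, 0, 160], [-0.1, 0.4, -0.6, 0, 0, 0, 255], [-0.1, 0.4, -0.6, 0, 0, 0, 255], [-0.1, 0.4, -0.6, 0, 0, 0, 255]]]' --squeeze 20

```text
t: 11.5
tool_pos: [0.5239, -0.0835, 0.1053]
tcp_rot: [0.845, 0.534, -0.0, -0.0]
wrist_force: [-0.4, -0.1, 0.1]
opening: 0.524
```

```bash
python3 - <<'E'
from h import *
st()
E
```

```text
t11.50 pos [ 0.5239 -0.0835  0.1053] psi 1.127 zax [-0.  0. -1.] j [-0.32  0.18  1.72  0.    1.24  0.12] F [-0.4 -0.1  0.1] M [-0.04 -0.04  0.02] op 0.524
```

>>> carry_out --increments '[[[0, 0, 0, 0, 0, 0, 255], [0, 0, 0, 0, 0, 0, 255], [0, 0, 0, 0, 0, 0, 255], [0, 0, 0, 0, 0, 0, 255]]]' --squeeze 60

```text
t: 11.9
tool_pos: [0.5239, -0.0836, 0.1053]
tcp_rot: [0.845, 0.534, -0.0, -0.0]
wrist_force: [0.5, -0.0, 0.2]
opening: 0.186
```

```bash
python3 - <<'E'
from h import *
st()
E
```

```text
t11.90 pos [ 0.5239 -0.0836  0.1053] psi 1.127 zax [-0.  0. -1.] j [-0.32  0.18  1.72  0.    1.24  0.12] F [ 0.5 -0.   0.2] M [-0.05 -0.06 -0.  ] op 0.186
```

Fingers closed to 0.186, which doesn't fit a 57 mm cap. I need to look.

```bash
python3 - <<'E'
from h import *
st();f=cams.grab_frame('wrist');g=cams.grab_frame('scene')
a=cv2.resize(f['color'][150:430,170:470],(400,373));b=cv2.resize(g['color'][150:290,240:390],(400,373),interpolation=cv2.INTER_CUBIC)
cv2.imwrite('pics/w5.png',np.hstack([a,b]))
E
```

```text
t11.90 pos [ 0.5239 -0.0836  0.1053] psi 1.127 zax [-0.  0. -1.] j [-0.32  0.18  1.72  0.    1.24  0.12] F [ 0.5 -0.   0.2] M [-0.05 -0.06 -0.  ] op 0.186
```

View pics/w5.png

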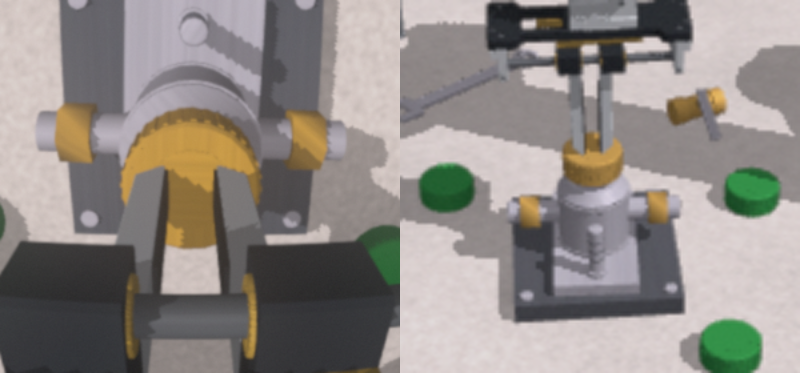

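Wrist crop: the finger tips (165,170) and (220,170) lie within the cap outline (122–260). The scene crop also shows them at the cap's top (592,150). I'll hold two rows with a low squeeze and see whether the opening still changes, before deciding.

>>> carry_out --increments '[[[0, 0, 0, 0, 0, 0, 255], [0, 0, 0, 0, 0, 0, 255]]]' --squeeze 5

```text
t: 12.2
tool_pos: [0.5239, -0.0835, 0.1053]
tcp_rot: [0.845, 0.534, -0.0, -0.0]
wrist_force: [0.6, 0.4, -0.0]
opening: 0.006
```

```bash
python3 - <<'E'
from h import *
st();o=monitor.get_obs()
f=cams.grab_frame('wrist');pickle.dump((f,o),open('w6.pkl','wb'))
w=lambda X:wproj(f,o['tool_pos'],o['tcp_rot'],X)
R=Rn.from_quat(o['tcp_rot'])
P=[.5239,-.0838,-.4443];I=f['color'].copy()
t=np.linspace(0,6.28,80)
for z,c in((.1355,(255,0,0)),(.1115,(0,0,255))):
  for p in w(xf(P,np.c_[.0285*np.cos(t),.0285*np.sin(t),0*t+z])): cv2.circle(I,tuple(p.round().astype(int).tolist()),0,c,-1)
p=w([o['tool_pos']])[0];print(p);cv2.drawMarker(I,tuple(p.round().astype(int).tolist()),(0,255,0),0,6)
c=I[210:350,240:400]
g=cams.grab_frame('scene');G=cv2.resize(g['color'][180:250,285:355],(320,560),interpolation=cv2.INTER_CUBIC)
cv2.imwrite('pics/w6.png',np.hstack([cv2.resize(c,(480,420),interpolation=cv2.INTER_CUBIC),cv2.resize(G,(320,420))]))
E
```

```text
t12.20 pos [ 0.5239 -0.0835  0.1053] psi 1.127 zax [-0.  0. -1.] j [-0.32  0.18  1.72  0.    1.24  0.12] F [ 0.6  0.4 -0. ] M [-0.02 -0.1  -0.05] op 0.006
[312.7876746  270.27781662]
```

View pics/w6.png

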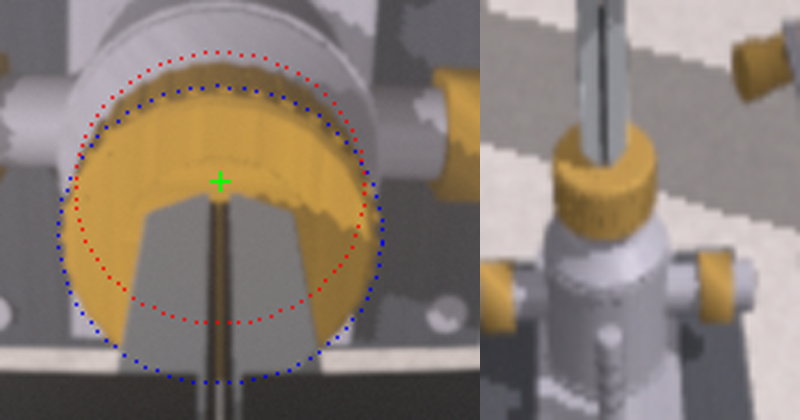

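The fingers are fully shut with no force. Their visible tips sit on the cap's top, and in the earlier views they also end at row 278, above where the TCP projects (270). So the real finger tips look shorter than the stated TCP. I'll measure where they really are in the tool frame.

```bash
python3 - <<'E'
from h import *
f,o=pickle.load(open('w1.pkl','rb'))
I=np.eye(3)
def wp(X): return wproj(f,np.zeros(3),[0,0,0,1],X)
for q,s in(((222,278),-1),((403,278),1)):
  for hw in(.047,.0455):
    r=least_squares(lambda p:(wp([[p[0],s*hw,p[1]]])-np.array(q)).ravel(),[0,0]);print(q,hw,r.x*1000)
for z in(-.04,-.03,-.02,-.01,0): print(z,wp([[.008,0,z],[0,0,z],[.008,.047,z]]).round(1).tolist())
cv2.imwrite('pics/w7.png',np.hstack([cv2.resize(f['color'][250:450,140:300],(400,500),interpolation=cv2.INTER_CUBIC),cv2.resize(f['color'][250:450,330:490],(400,500),interpolation=cv2.INTER_CUBIC)]))
E
```

```text
(222, 278) 0.047 [  8.63658016 -34.74974214]
(222, 278) 0.0455 [ 10.86454492 -40.3476018 ]
(403, 278) 0.047 [  7.76970181 -32.46799774]
(403, 278) 0.0455 [ 10.01472183 -38.11201041]
-0.04 [[313.1, 283.9], [313.1, 298.6], [406.4, 283.0]]
-0.03 [[313.1, 276.6], [313.1, 290.7], [402.0, 275.9]]
-0.02 [[313.1, 269.9], [313.1, 283.5], [398.0, 269.4]]
-0.01 [[313.1, 263.8], [313.0, 276.9], [394.3, 263.4]]
0 [[313.0, 258.2], [313.0, 270.8], [390.9, 258.0]]
```

View pics/w7.png

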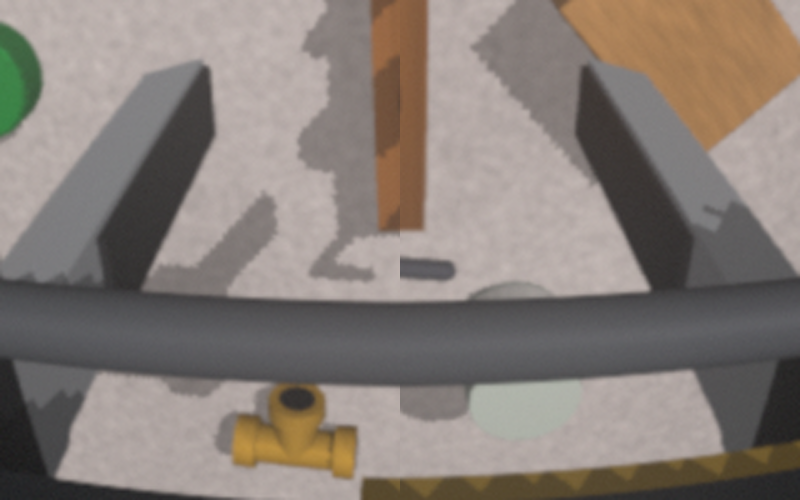

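Measured: the real finger tips end about 31 mm behind the reported TCP, so at reported z 0.105 they were at 0.136, just touching the cap's top (0.1355). The stated TCP is off, so I'll work with tip = z + 0.031. To grip the cap I need reported z ≈ 0.075. First rise, open, then descend.

>>> carry_out --increments '[[[0, 0, -5, 0, 0, 0, 255], [0, 0, -12, 0, 0, 0, 255], [0, 0, -15, 0, 0, 0, 150], [0, 0, -15, 0, 0, 0, 50], [0, 0, -15, 0, 0, 0, 0], [0, 0, -15, 0, 0, 0, 0], [0, 0, -15, 0, 0, 0, 0], [0, 0, -15, 0, 0, 0, 0], [0, 0, -15, 0, 0, 0, 0], [0, 0, -15, 0, 0, 0, 0]]]'

```text
t: 13.3
tool_pos: [0.5238, -0.0835, 0.1202]
tcp_rot: [0.845, 0.534, -0.0, -0.0]
wrist_force: [-0.5, 0.3, -0.1]
opening: 0.65
```

>>> carry_out --increments '[[[0, 0, 0, 0, 0, 0, 0], [0, 0, 0, 0, 0, 0, 0], [0, 0, 0, 0, 0, 0, 0], [0, 0, 0, 0, 0, 0, 0], [0, 0, 0, 0, 0, 0, 0], [0, 0, 0, 0, 0, 0, 0]]]'

```text
t: 13.9
tool_pos: [0.5239, -0.0835, 0.1202]
tcp_rot: [0.845, 0.534, -0.0, -0.0]
wrist_force: [-0.1, 0.6, -0.4]
opening: 0.998
```

```bash
python3 - <<'E'
from h import *
st();plan([.5239,-.0835,.075],1.127)
E
```

```text
t13.90 pos [ 0.5239 -0.0835  0.1202] psi 1.127 zax [-0.001  0.    -1.   ] j [-0.32  0.16  1.71  0.    1.27  0.12] F [-0.1  0.6 -0.4] M [ 0.02 -0.06  0.07] op 0.998
plan [ 0.   0.  45.2] [-0.04 -0.01  0.03]
```

>>> carry_out --increments '[[[0, 0, 10, 0, 0, 0, 0], [0, 0, 20, 0, 0, 0, 0], [0, 0, 29, 0, 0, 0, 0], [0, 0, 37, 0, 0, 0, 0], [0, 0, 42, 0, 0, 0, 0], [0, 0, 45, 0, 0, 0, 0], [0, 0, 45, 0, 0, 0, 0]]]'

```text
t: 14.6
tool_pos: [0.5235, -0.0834, 0.0747]
tcp_rot: [0.845, 0.534, -0.0, -0.001]
wrist_force: [0.8, 0.5, 0.0]
opening: 0.999
```

```bash
python3 - <<'E'
from h import *
st();plan([.5239,-.0835,.075],1.127)
E
```

```text
t14.60 pos [ 0.5235 -0.0834  0.0747] psi 1.127 zax [-0.001  0.001 -1.   ] j [-0.32  0.22  1.75  0.    1.18  0.12] F [0.8 0.5 0. ] M [-0.07 -0.03 -0.03] op 0.999
plan [ 0.1  0.4 -0.3] [-0.09  0.    0.03]
```

>>> carry_out --increments '[[[0, 0.4, -0.3, 0, 0, 0, 255], [0, 0.4, -0.3, 0, 0, 0, 255], [0, 0.4, -0.3, 0, 0, 0, 255], [0, 0.4, -0.3, 0, 0, 0, 255], [0, 0.4, -0.3, 0, 0, 0, 255], [0, 0.4, -0.3, 0, 0, 0, 255], [0, 0.4, -0.3, 0, 0, 0, 255], [0, 0.4, -0.3, 0, 0, 0, 255]]]' --squeeze 15

```text
t: 15.4
tool_pos: [0.5239, -0.0836, 0.0752]
tcp_rot: [0.845, 0.534, -0.0, -0.001]
wrist_force: [-0.1, 1.0, 1.1]
opening: 0.599
```

```bash
python3 - <<'E'
from h import *
st()
E
```

```text
t15.40 pos [ 0.5239 -0.0836  0.0752] psi 1.128 zax [-0.001  0.001 -1.   ] j [-0.32  0.22  1.75  0.    1.18  0.12] F [-0.1  1.   1.1] M [ 0.06  0.07 -0.02] op 0.599
```

Opening 0.599 is 56 mm, so the cap is gripped. I'll go to full squeeze and start turning anticlockwise, which is −rz since tool z points down. A few degrees first.

>>> carry_out --increments '[[[0, 0, 0, 0, 0, 0, 255], [0, 0, 0, 0, 0, 0, 255], [0, 0, 0, 0, 0, 0, 255], [0, 0, 0, 0, 0, -2, 255], [0, 0, 0, 0, 0, -4, 255], [0, 0, 0, 0, 0, -6, 255], [0, 0, 0, 0, 0, -8, 255], [0, 0, 0, 0, 0, -10, 255]]]' --squeeze 60

```text
t: 16.2
tool_pos: [0.5238, -0.0835, 0.0752]
tcp_rot: [0.796, 0.606, -0.0, -0.001]
wrist_force: [0.1, 0.3, 0.2]
opening: 0.592
```

```bash
python3 - <<'E'
from h import *
st()
f=cams.grab_frame('wrist');pickle.dump((f,monitor.get_obs()),open('w8.pkl','wb'))
E
```

```text
t16.20 pos [ 0.5238 -0.0835  0.0752] psi 1.301 zax [-0.001  0.001 -1.   ] j [-0.32  0.22  1.75  0.    1.18 -0.05] F [0.1 0.3 0.2] M [-0.07  0.03 -0.6 ] op 0.592
```

Reaction moment is −0.6 N m, as expected for a tight cap, with no lateral force. I'll continue turning.

>>> carry_out --increments '[[[0, 0, 0, 0, 0, -5, 255], [0, 0, 0, 0, 0, -10, 255], [0, 0, 0, 0, 0, -15, 255], [0, 0, 0, 0, 0, -20, 255], [0, 0, 0, 0, 0, -25, 255], [0, 0, 0, 0, 0, -30, 255]]]'

```text
t: 16.85
tool_pos: [0.5238, -0.0838, 0.0752]
tcp_rot: [0.61, 0.792, -0.0, -0.001]
wrist_force: [0.6, -0.7, 1.0]
opening: 0.595
```

```bash
python3 - <<'E'
from h import *
st()
E
```

```text
t16.85 pos [ 0.5238 -0.0838  0.0752] psi 1.829 zax [-0.002  0.001 -1.   ] j [-0.32  0.22  1.75  0.    1.18 -0.58] F [ 0.6 -0.7  1. ] M [-0.15 -0.08 -0.  ] op 0.595
```

>>> carry_out --increments '[[[0, 0, 0, 0, 0, -5, 255], [0, 0, 0, 0, 0, -10, 255], [0, 0, 0, 0, 0, -15, 255], [0, 0, 0, 0, 0, -20, 255], [0, 0, 0, 0, 0, -25, 255], [0, 0, 0, 0, 0, -30, 255]]]'

```text
t: 17.45
tool_pos: [0.5235, -0.0839, 0.0752]
tcp_rot: [0.383, 0.924, -0.0, -0.001]
wrist_force: [-1.5, 0.2, 1.9]
opening: 0.591
```

```bash
python3 - <<'E'
from h import *
st();plan([.5239,-.0835,.075],1.128+np.radians(77))
f,o=pickle.load(open('w8.pkl','rb'));g=cams.grab_frame('wrist')
cv2.imwrite('pics/w8.png',np.hstack([cv2.resize(c['color'][150:400,190:440],(400,400)) for c in(f,g)]))
E
```

```text
t17.45 pos [ 0.5235 -0.0839  0.0752] psi 2.356 zax [-0.002  0.    -1.   ] j [-0.32  0.22  1.75 -0.    1.18 -1.11] F [-1.5  0.2  1.9] M [-0.04  0.08 -0.03] op 0.591
plan [0.  0.6 0.2] [-0.07 -0.11 -6.64]
```

View pics/w8.png

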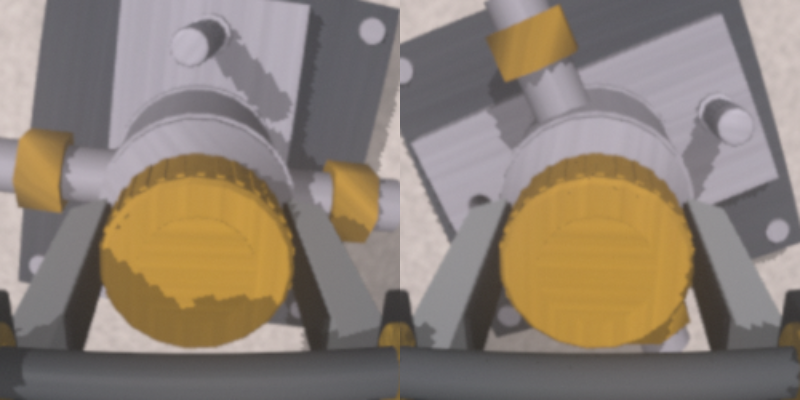

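The cap followed the gripper with no slip, since its top markings stay fixed between the fingers. The pot stayed put and the pin (730,120) is in. Torque is ~0 at 70.4°. I'll add 4° to reach about 75°, then lift straight up, slowly at first.

>>> carry_out --increments '[[[0, 0, 0, 0, 0, -2, 255], [0, 0, 0, 0, 0, -4, 255], [0, 0, 0, 0, 0, -4, 255], [0, 0, -1, 0, 0, -4, 255], [0, 0, -3, 0, 0, -4, 255], [0, 0, -5, 0, 0, -4, 255]]]'

```text
t: 18.1
tool_pos: [0.5229, -0.0836, 0.0796]
tcp_rot: [0.349, 0.937, -0.0, -0.002]
wrist_force: [1.0, -0.4, -2.3]
opening: 0.59
```

```bash
python3 - <<'E'
from h import *
st()
E
```

```text
t18.10 pos [ 0.5229 -0.0836  0.0796] psi 2.428 zax [-0.004  0.001 -1.   ] j [-0.32  0.21  1.74 -0.    1.19 -1.18] F [ 1.  -0.4 -2.3] M [ 0.06 -0.13  0.  ] op 0.590
```

The force is −2.3 N, just the cap's weight (2.45 N): it's free. I'll lift the rest of the way to about 28 mm total.

```bash
python3 - <<'E'
from h import *
plan([.5237,-.0837,.103],2.428)
E
```

```text
plan [ -0.6   0.4 -23.4] [-0.09 -0.19 -0.02]
```

>>> carry_out --increments '[[[-0.3, 0.2, -4, 0, -0.2, 0, 255], [-0.6, 0.4, -8, 0, -0.2, 0, 255], [-0.6, 0.4, -12, 0, -0.2, 0, 255], [-0.6, 0.4, -16, 0, -0.2, 0, 255], [-0.6, 0.4, -20, 0, -0.2, 0, 255], [-0.6, 0.4, -23.4, 0, -0.2, 0, 255], [-0.6, 0.4, -23.4, 0, -0.2, 0, 255], [-0.6, 0.4, -23.4, 0, -0.2, 0, 255]]]'

```text
t: 18.9
tool_pos: [0.5237, -0.0838, 0.1031]
tcp_rot: [0.349, 0.937, -0.001, -0.0]
wrist_force: [-0.6, 0.4, -3.8]
opening: 0.593
```

```bash
python3 - <<'E'
from h import *
st();f=cams.grab_frame('scene');t=cams.grab_frame('top')
a=cv2.resize(f['color'][170:280,260:370],(400,400),interpolation=cv2.INTER_CUBIC)
cv2.imwrite('pics/w9.png',np.hstack([a,cv2.resize(f['color'][130:400,180:460],(400,400))]))
st()
E
```

```text
t18.90 pos [ 0.5237 -0.0838  0.1031] psi 2.428 zax [-0.001 -0.001 -1.   ] j [-0.32  0.18  1.72 -0.    1.23 -1.18] F [-0.6  0.4 -3.8] M [ 0.   -0.08  0.03] op 0.593
t19.00 pos [ 0.5235 -0.0837  0.1028] psi 2.428 zax [-0.001 -0.001 -1.   ] j [-0.32  0.18  1.72 -0.    1.23 -1.18] F [-0.  -0.  -3.2] M [-0.02 -0.12 -0.03] op 0.593
```

View pics/w9.png

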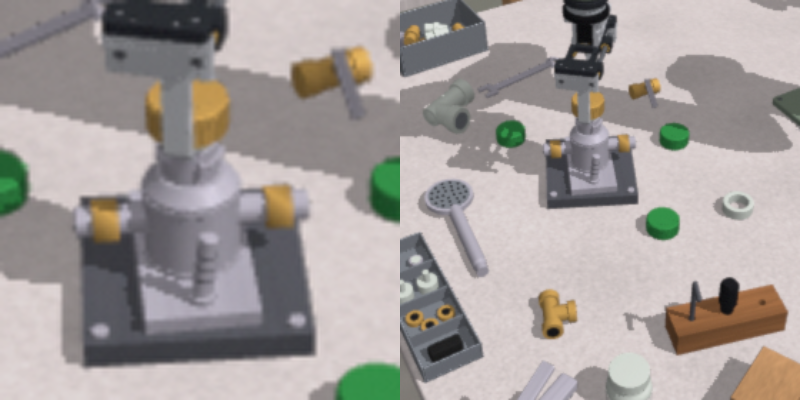

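The cap (188,110) is held level above the open neck (190,160). The pin stands in the flange at (205,270) with its collar down, and the other things are where they were.

```bash
python3 -c "
from h import *
print(finish_job())"
```

```text
the job is handed in; nothing more can be done
None
```

The job is done and handed in at about 19 s of robot time. `finish_job()` gives no verdict, so what follows is from my own checks.

**What I did:**
- **Pin:** I took the collared pin from the tool block and pushed it home in the +y flange hole. It stopped at z 0.0518, against 0.0519 expected, and moved no further under 8 N.
- **Cap:** I gripped it at 60 N and turned it anticlockwise about 74.5° at one height. The resisting moment went from 0.6 N m to zero and the cap did not slip. I then lifted it straight up about 28 mm.

**Last checks:** the underside of the cap should be about 11 mm above the rim. It is held level (tilt about 0.1°) with only about 3 N on the wrist, about the cap's 2.5 N weight. The last picture shows the pin standing in the flange and, as far as that view shows, the other things where they were.

**What disagreed:**
- **Finger length:** the real finger tips end about 31 mm short of the reported TCP, not at it as stated. So I held the pin by only about its top 4 mm.
- **Empty first grasp:** my first try at the cap closed the fingers on nothing, just above its top, with no force felt. I measured the offset from the wrist pictures and corrected for it.
- **Pin in the grip:** the pin sat about 1.7 mm off the tool axis, and I allowed for this before inserting it.

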